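Zero the loaded balance and send its reading

TASK

Zero the balance that the small brown bottle stands on by pressing its long bar key right down with the fingertips and letting it come up again, then send the reading by pressing the round key of the same balance in the same way, and withdraw clear of everything. Press gently, hold each key down for a moment, and press no other key on either balance. Pick nothing up: the bottle, the dish on the other balance and the things lying about must not be touched or shifted.

Things in the scene. Friction and masses are not known exactly. Their poses are not given: they have to be found in the camera images.
- balance_bottle: The lab balance that the small brown bottle stands on: low white box, 210 mm deep (x) by 180 mm wide (y), fixed. Origin: centre of its underside; x to its back, y to its left, z up. Deck with keys at z = 38 mm; sloping display x -50 to -15 mm, up to z = 57 mm; steel pan of radius 53 mm at x = +42 mm, top at z = 60 mm. Keys at x = -78 mm: square y = +60 mm, long bar y = 0, round y = -60 mm.
- balance_dish: A second balance of exactly the same build, but with the flat dish on its pan; to be left alone. Same frame as the other. The two may stand either way round (bottle left or right).
- balance_bottle_square_top (a point): Centre of the top face of the square key, 20 x 20 mm (on/off) on the balance with the bottle; it stands 12 mm proud of the deck, 50 mm above the bench, when up. The frame turns with the balance.
- balance_bottle_square (a joint): Travel of that square key on the balance with the bottle: 0 up, 0.007 m fully down; a spring brings it back. It begins to move at about 1 N and is fully down at 4.5 N, where it meets a hard stop.
- balance_bottle_bar_top (a point): Centre of the top face of the long bar key, 20 mm deep x 48 mm wide (zero) on the balance with the bottle; it stands 12 mm proud of the deck, 50 mm above the bench, when up. The frame turns with the balance.
- balance_bottle_bar (a joint): Travel of that bar key on the balance with the bottle: 0 up, 0.007 m fully down; a spring brings it back. It begins to move at about 1 N and is fully down at 4.5 N, where it meets a hard stop.
- balance_bottle_round_top (a point): Centre of the top face of the round key, 23 mm across (send) on the balance with the bottle; it stands 12 mm proud of the deck, 50 mm above the bench, when up. The frame turns with the balance.
- balance_bottle_round (a joint): Travel of that round key on the balance with the bottle: 0 up, 0.007 m fully down; a spring brings it back. It begins to move at about 1 N and is fully down at 4.5 N, where it meets a hard stop.
- balance_dish_square_top (a point): Centre of the top face of the square key, 20 x 20 mm (on/off) on the balance with the dish; it stands 12 mm proud of the deck, 50 mm above the bench, when up. The frame turns with the balance.
- balance_dish_square (a joint): Travel of that square key on the balance with the dish: 0 up, 0.007 m fully down; a spring brings it back. It begins to move at about 1 N and is fully down at 4.5 N, where it meets a hard stop.
- balance_dish_bar_top (a point): Centre of the top face of the long bar key, 20 mm deep x 48 mm wide (zero) on the balance with the dish; it stands 12 mm proud of the deck, 50 mm above the bench, when up. The frame turns with the balance.
- balance_dish_bar (a joint): Travel of that bar key on the balance with the dish: 0 up, 0.007 m fully down; a spring brings it back. It begins to move at about 1 N and is fully down at 4.5 N, where it meets a hard stop.
- balance_dish_round_top (a point): Centre of the top face of the round key, 23 mm across (send) on the balance with the dish; it stands 12 mm proud of the deck, 50 mm above the bench, when up. The frame turns with the balance.
- balance_dish_round (a joint): Travel of that round key on the balance with the dish: 0 up, 0.007 m fully down; a spring brings it back. It begins to move at about 1 N and is fully down at 4.5 N, where it meets a hard stop.
- brown_bottle: Small brown screw-cap bottle, 40 mm across, 75 mm high, loose, upright on the pan of its balance; origin at the centre of its underside, z up
- dish: Lidded flat round dish, 90 mm across, 16 mm high, loose, lying on the other balance's pan; origin at the centre of its underside, z up
- marker: Bystander: black marker pen lying on the bench in front of the balances, 134 x 13 mm; origin in the middle of its underside
- forceps: Bystander: steel forceps lying on the bench in front of the balances, 127 x 9 mm, 16 mm high; origin in the middle of its underside
- tube: Bystander: 50 ml tube with an orange cap, lying on the bench in front of the balances, 123 x 34 mm; origin in the middle of its underside
- tape: Bystander: blue roll of tape lying flat, 73 mm across, 19 mm high, on the bench front left; origin at the centre of its underside
- film_roll: Bystander: white roll of sealing film standing on end, 55 mm across, 51 mm high, to the right of the balances; origin at the centre of its underside
Things that resemble listed ones, but are neither listed nor needed, are in the scene too. What is shaped like the dish but red or yellow is not meant.

How it is judged:
By the outcome, as a careful person would: the job done as asked, in the order asked, and still so for the second after the job is handed in, with the robot touching nothing.
It also fails if it takes over 48 s, if anything falls off the work surface, if the arm or the gripper's body presses on something with over 40 N, if the wrist force passes 120 N, or if a joint passes its speed limit or range.

ROBOT

A 6-joint arm with a two-finger parallel gripper is mounted at the origin on a cart in front of the work surface, level with it; the furniture and walls round the work are solid. World frame = base frame: x ahead of the robot, y to its left, z up, the work surface at z = 0. Lengths are in m, angles in degrees, forces in N, time in s.
With the tool pointing down it reaches from about 0.375 to 0.75 m from the base axis. Payload 9 kg.
Tool frame: the origin (TCP) lies where the fingers leave the gripper's body, on its centre line; the fingertips stand 73 mm ahead of it and the grasp point (between the pads) lies 54 mm ahead of it (robot.tip_reach is the distance from the TCP to the fingertips, in m); z points along the fingers, y is the direction in which the jaws open and shut (so a half turn about z gives the same grasp; the last joint's range is limited). The gripper opens to 85 mm and grips with 20 to 120 N. Pads are 22 mm wide; open, the fingers measure 114 mm over their backs; the gripper's body (76 mm by 85 mm) begins 54 mm behind the grasp point. The pads swing forward as they close: fully open they stand 13 mm farther back than shut.
Start: joints at [-83.004, 5.964, 5.575, 89.605, 0, 77.527], TCP at [0.2, -0.566, 0.304] pointing down, gripper open.
Joint ranges: [-171.21, 171.21], [-48.23, 106.86], [-62.78, 66.21], [-105.2, 120.99], [-86.42, 89.51], [-180, 180]. Speed limits (degrees/s): [127.2, 127.2, 147.25, 180, 180, 180].

INTERFACE

Orientations are given as [roll, pitch, yaw] about the fixed x, y, z axes, in that order (R = Rz(yaw) Ry(pitch) Rx(roll)).
In Python, from plant import robot gives the robot as it stands. Calls block until the motion is done:
- robot.move_pose(position, orientation): joint-space move of the TCP to a pose.
- robot.line_to(position, vel=0.15, rotation=None, guard=None): straight line of the TCP; rotation=None keeps the orientation; vel is the mean speed in m/s. With guard (N) it stops when the force on the tool has changed by that much, and returns True; else False.
- robot.goto_joints(angles): joint-space move.
- robot.set_gripper(opening): finger opening in m; the grip force is fixed at half the most; returns when the fingers have stopped.
- robot.pause(seconds).
- robot.ik(position, orientation): joint angles nearest the present ones, or None.
- robot.observe(): the state.
- robot.grab_frame(name): name is "scene" or "top"; returns the picture (400x640x3 uint8, blue, green, red); there is no depth.
- robot.get_calibration(name): a dict with "vertical_fov" (degrees; the focal length in pixels is half the picture's height over the tangent of half this angle, whatever the lens; pixels are square), "cx", "cy" (the principal point, pixels), "rvec" (rotation vector, rad) and "tvec" (3), from world to camera coordinates, as OpenCV has them. Camera axes: x right, y down, z forward; pixel columns grow to the right and rows downward; lengths in m; the calibration is good to about 2 mm. A picture is of the moment at which its call begins. get_calibration takes no time and is no camera call.
A pose or a line that the arm cannot do raises robot.IKError and nothing moves.
- robot.job_done(): hands the job in, once; it reports no verdict.
The state is a dict: "time": time; "q": joint angles; "qvel": joint speeds; "joint_torque": joint torques, N m; "tool_pos": TCP position; "tcp_rot": TCP orientation; "ft_force": force on the tool from outside, world axes, zero at the start; "torque": the same for the moment, N m; "gripper_width": finger opening in m.
Only numpy, scipy, OpenCV 4.12 (cv2) and the standard library are available. Lean on these libraries where they do the work, as an engineer would, in place of code of your own. Each camera call takes 0.05 s, during which the arm holds its last target.

## Working session

There is one attempt and no reset: what is moved stays moved. The work goes in short steps, each a Python script; the robot and the scene stay as the last script left them, time stands still between calls to the robot, and variables do not carry over. Pictures are saved under pics/ and viewed, and the job is handed in when it is done.

```bash
ls; mkdir -p pics
python3 - <<'E'
from plant import robot
import cv2
for n in("scene","top"):
    cv2.imwrite(f"pics/{n}0.png",robot.grab_frame(n)); c=robot.get_calibration(n); print(n,c)
o=robot.observe(); print(o["time"],o["tool_pos"],o["tcp_rot"],o["gripper_width"],robot.tip_reach)
E
```

```text
pics
scene {'vertical_fov': 51.88894975511353, 'cx': 319.8412910909604, 'cy': 194.88131579316428, 'rvec': array([ 0.84153801, -2.39211948,  1.26200834]), 'tvec': array([0.4204704 , 0.28641236, 0.77378883])}
top {'vertical_fov': 46.40779379201736, 'cx': 330.2896363627234, 'cy': 201.6204442130423, 'rvec': array([ 2.13571687, -2.11540194,  0.18700438]), 'tvec': array([-0.06801774,  0.57465675,  1.54764821])}
0.1 [ 0.19994906 -0.5654874   0.30320718] [-1.79933902e+02 -1.42096871e-02  1.94674803e+01] 0.08541180694403791 0.0726
```

View pics/scene0.png

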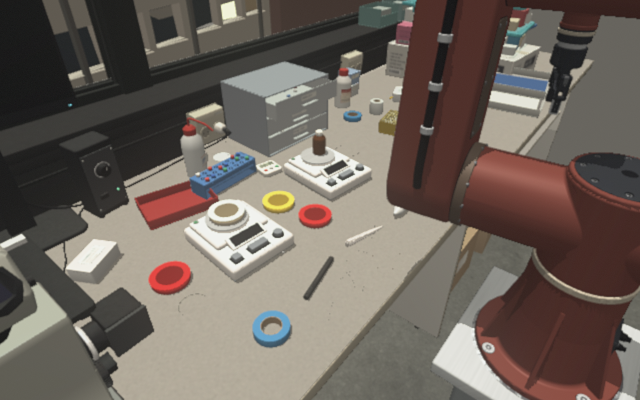

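View pics/top0.png

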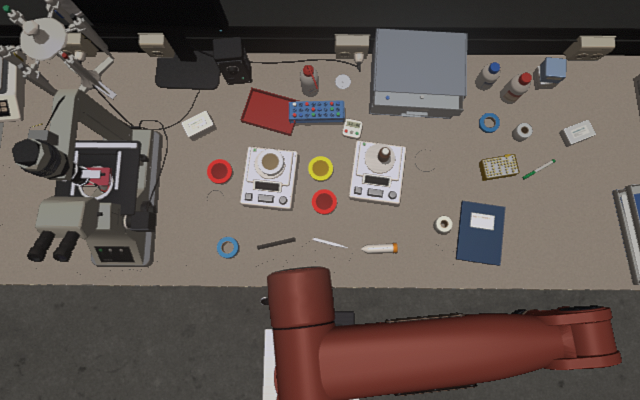

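The bottle balance is the right-hand one: bottle at scene (319,145) and top (384,155). The dish balance is on the left, at top (270,178). Next I'll crop close and locate the keys.

Run:
```python
import cv2
a=cv2.imread("pics/top0.png")[130:215,335:420]; b=cv2.imread("pics/scene0.png")[120:205,275:385]
cv2.imwrite("pics/ct.png",cv2.resize(a,None,fx=7,fy=7,interpolation=cv2.INTER_CUBIC))
cv2.imwrite("pics/cs.png",cv2.resize(b,None,fx=7,fy=7,interpolation=cv2.INTER_CUBIC))
```

```text
(no output)
```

View pics/ct.png

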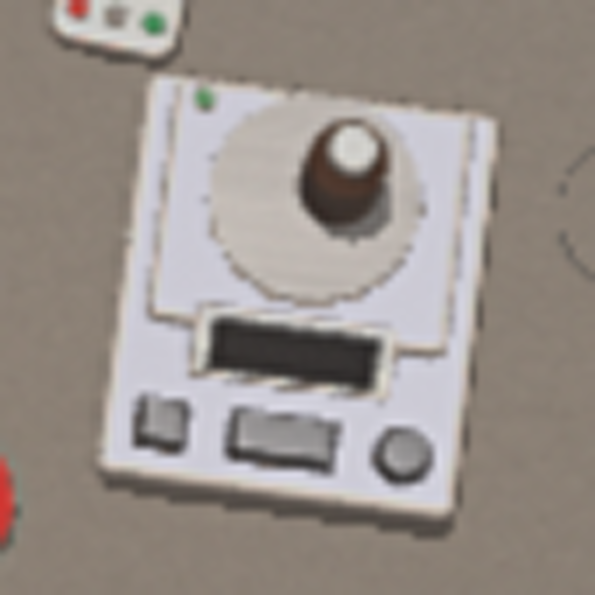

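View pics/cs.png

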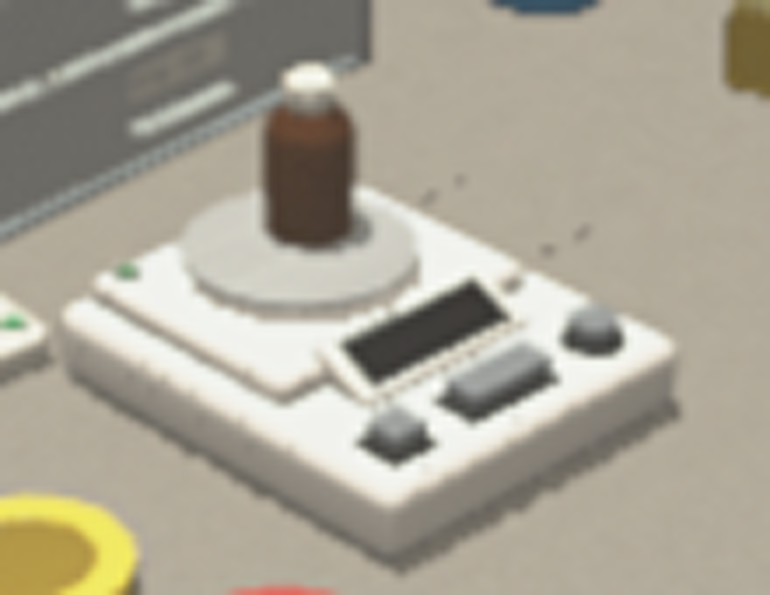

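Both crops show, from left to right, the square, bar and round keys in front of the display, with the brown bottle on the pan. In the top crop the keys are at about (163,420), (284,434) and (403,450). In the scene crop they are at about (400,422), (500,370) and (594,325). The lookalike is the same trio of keys on the left balance, at top (252–285,200), and I reject it because it carries the dish. I'll triangulate next.

```bash
cat > h.py <<'E'
import numpy as np,cv2
from plant import robot
def cam(n):
    c=robot.get_calibration(n); f=200/np.tan(np.radians(c["vertical_fov"])/2)
    return np.array([[f,0,c["cx"]],[0,f,c["cy"]],[0,0,1]]),cv2.Rodrigues(c["rvec"])[0],np.array(c["tvec"]).reshape(3)
def plane(n,uv,z):
    K,R,t=cam(n); C=-R.T@t; d=R.T@np.linalg.solve(K,np.r_[uv,1]); return C+d*(z-C[2])/d[2]
def tri(a,b):
    P=[cam(n)[0]@np.c_[cam(n)[1],cam(n)[2]] for n in("top","scene")]
    X=cv2.triangulatePoints(*P,np.float64(a).reshape(2,1),np.float64(b).reshape(2,1)); return (X[:3]/X[3]).ravel()
def proj(n,p):
    K,R,t=cam(n); return cv2.projectPoints(np.float64(p).reshape(-1,1,3),cv2.Rodrigues(R)[0],t,K,None)[0].reshape(-1,2)
E
python3 - <<'E'
from h import *
np.set_printoptions(precision=4,suppress=True)
T=np.array([(163,420),(284,434),(403,450)]);S=np.array([(400,422),(500,370),(594,325)])
T=(T+.5)/7-.5+[335,130];S=(S+.5)/7-.5+[275,120]
A=[plane("top",u,.05) for u in T];B=[plane("scene",u,.05) for u in S]
for a,b,u,v in zip(A,B,T,S): print(a,b,tri(u,v))
for X in(A,B): print(np.linalg.norm(X[1]-X[0]),np.linalg.norm(X[2]-X[1]),np.degrees(np.arctan2(*(X[0]-X[2])[:2])))
# mask on top image: light-grey key tops
for n,o,(w,h) in(("top",(335,130),(85,85)),("scene",(275,120),(110,85))):
    im=cv2.imread(f"pics/{n}0.png")[o[1]:o[1]+h,o[0]:o[0]+w].astype(int)
    g=im.mean(2); m=((g>125)&(g<178)&(np.ptp(im,axis=2)<16)).astype(np.uint8)
    k,l,s,c=cv2.connectedComponentsWithStats(m,connectivity=4)
    for i in range(1,k):
        if 4<s[i,4]<200: print(n,s[i],c[i]+o,plane(n,c[i]+o,.05))
# balance outline at top: corners of deck top z~.038 front; crop corners
C=(np.array([(103,467),(452,512),(495,122),(153,77)])+.5)/7-.5+[335,130]
q=np.array([plane("top",u,.038) for u in C]); print(q, q.mean(0),[np.linalg.norm(q[i]-q[i-1]) for i in range(4)])
E
```

```text
[ 0.6187 -0.1571  0.05  ] [ 0.6198 -0.1547  0.05  ] [ 0.6198 -0.1567  0.0487]
[ 0.6122 -0.2166  0.05  ] [ 0.612 -0.213  0.05 ] [ 0.6133 -0.2165  0.0476]
[ 0.6047 -0.275   0.05  ] [ 0.6023 -0.2682  0.05  ] [ 0.6061 -0.2754  0.0452]
0.05986277269014923 0.058884470679379505 6.7584360226775875
0.058846554568231416 0.05608599775416162 8.766769321870461
top [15  0  4  4  9] [351.3333 131.6667] [ 0.827  -0.1343  0.05  ]
top [44 14  5  1  5] [381. 144.] [ 0.7827 -0.2384  0.05  ]
top [24 15  1  6  6] [359.  147.5] [ 0.7693 -0.1612  0.05  ]
top [23 23  1  6  6] [358.  155.5] [ 0.7402 -0.1577  0.05  ]
top [41 23  2  7  9] [376.7778 155.8889] [ 0.7394 -0.2233  0.05  ]
top [66 24  1  6  6] [401.  156.5] [ 0.7379 -0.3078  0.05  ]
top [54 25  2  8  9] [389.8889 158.8889] [ 0.729  -0.2689  0.05  ]
top [58 27  3  4  9] [393.7778 158.8889] [ 0.7291 -0.2825  0.05  ]
top [53 35  6  6 11] [390.6364 167.5455] [ 0.6979 -0.2711  0.05  ]
top [33 37  3  3  5] [368.8 168.2] [ 0.6949 -0.1952  0.05  ]
top [21 39  1  5  5] [356. 171.] [ 0.6845 -0.1507  0.05  ]
top [40 42 10  2 12] [379.5    172.1667] [ 0.681  -0.
[... 1497 characters left out ...]
73.4] [ 0.555  -0.2519  0.05  ]
scene [66 54 28 17 69] [353.7101 182.5652] [ 0.5632 -0.1821  0.05  ]
scene [22 58  3  3  5] [298. 179.] [ 0.6972 -0.0982  0.05  ]
scene [53 59  8  4 17] [331.2353 180.2353] [ 0.6197 -0.1522  0.05  ]
scene [63 70  4  4  8] [339.5   191.375] [ 0.5679 -0.1214  0.05  ]
scene [59 72  4  3  8] [335.75  192.875] [ 0.5715 -0.1092  0.05  ]
scene [56 74  3  4  7] [332.1429 195.5714] [ 0.5712 -0.0929  0.05  ]
[[ 0.5971 -0.1281  0.038 ]
 [ 0.5761 -0.3003  0.038 ]
 [ 0.7762 -0.3253  0.038 ]
 [ 0.7983 -0.1528  0.038 ]] [ 0.6869 -0.2266  0.038 ] [np.float64(0.20268380194111163), np.float64(0.1735365306727235), np.float64(0.20163634333945224), np.float64(0.17387269875811093)]
```

The measurements agree. Key spacing is about 60 mm, triangulated height is about 48 mm, and yaw is about -6.8°. The bar is at about (0.6126,-0.216) and the round key at about (0.605,-0.2755). I'll close the jaws and move above the bar, with the jaw axis along it.

```bash
python3 - <<'E'
from h import *
np.set_printoptions(precision=4,suppress=True)
robot.set_gripper(0.0)
O=[180,0,-6.8]
print(robot.ik([.6126,-.216,.22],O))
robot.move_pose([.6126,-.216,.22],O)
o=robot.observe(); print(o["time"],o["q"],o["tool_pos"],o["tcp_rot"],o["ft_force"],o["gripper_width"])
for n in("scene","top"):cv2.imwrite(f"pics/{n}1.png",robot.grab_frame(n))
E
python3 - <<'E'
import cv2,numpy as np
a=cv2.imread("pics/scene1.png")[80:220,230:420]
cv2.imwrite("pics/s1.png",cv2.resize(a,None,fx=4,fy=4))
E
```

```text
[-30.9312  14.6282   6.4706  81.8424   0.     155.8688]
2.8417 [-31.0059  14.6195   6.4815  81.8417  -0.0094 155.8428] [ 0.6124 -0.2169  0.2202] [179.983   -0.0147  -6.8487] [ 0.1523 -0.4785  0.2846] -8.94276019749707e-06
```

View pics/s1.png

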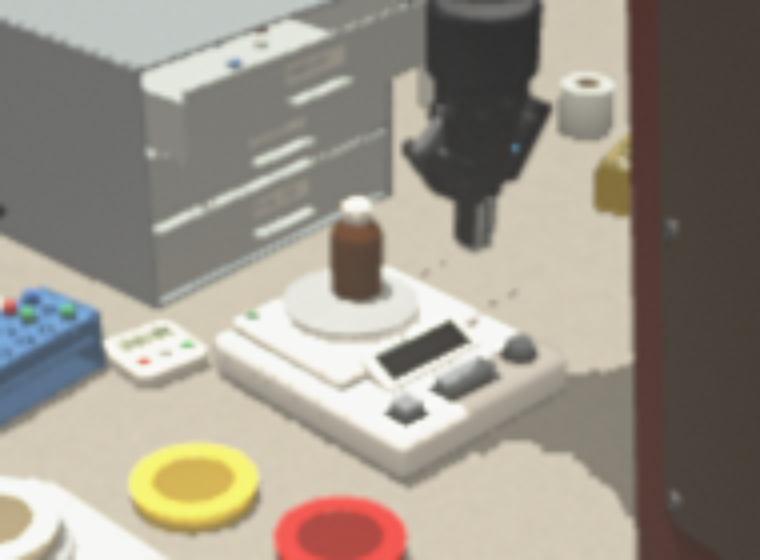

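The jaws are closed, with the tips at crop (472,245) directly above the bar at (467,377), and the bottle is clear. I'll come down fast to 8 mm above the key, then press slowly with a guard.

```bash
cat >> h.py <<'E'
def st(tag):
    o=robot.observe(); print(tag,round(o["time"],2),o["tool_pos"],"F",o["ft_force"],flush=True); return o
E
python3 - <<'E'
from h import *
np.set_printoptions(precision=4,suppress=True)
k=[.6126,-.216]
robot.line_to(k+[.1305],vel=.08); robot.pause(.2); st("above")
g=robot.line_to(k+[.1130],vel=.012,guard=5.0); o=st(g)
robot.pause(.4); st("hold")
cv2.imwrite("pics/scene2.png",robot.grab_frame("scene"))
a=cv2.imread("pics/scene2.png")[110:220,270:400]
cv2.imwrite("pics/s2.png",cv2.resize(a,None,fx=5,fy=5,interpolation=cv2.INTER_CUBIC))
E
```

```text
above 4.41 [ 0.6128 -0.2161  0.131 ] F [-0.1339 -0.3094  1.2616]
True 5.55 [ 0.6126 -0.216   0.1157] F [-0.2275  0.3421  4.5114]
hold 5.95 [ 0.6126 -0.216   0.1157] F [0.9332 0.2687 5.7966]
```

View pics/s2.png

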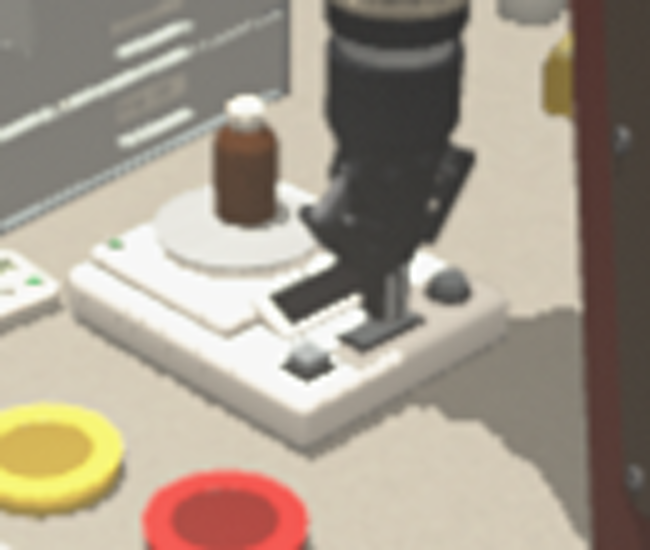

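The fingertips hold the bar down: tip z is about 43.1 mm, 6.9 mm of travel, and the round and square keys are still up. The force reading is noisy by about 1 N, so I'll push slightly further onto the stop to be sure, hold, then release slowly.

Run:
```python
from h import *
np.set_printoptions(precision=4,suppress=True)
k=[.6126,-.216]
g=robot.line_to(k+[.1135],vel=.008,guard=4.0); st(g)
for i in range(4): robot.pause(.15); st("hold")
robot.line_to(k+[.128],vel=.02); st("up")
robot.line_to(k+[.150],vel=.06); robot.pause(.2); st("clear")
cv2.imwrite("pics/scene3.png",robot.grab_frame("scene"))
a=cv2.imread("pics/scene3.png")[110:220,270:400]
cv2.imwrite("pics/s3.png",cv2.resize(a,None,fx=5,fy=5,interpolation=cv2.INTER_CUBIC))
```

```text
True 6.21 [ 0.6126 -0.216   0.1157] F [-1.5507  0.5185  6.396 ]
hold 6.36 [ 0.6126 -0.216   0.1157] F [-0.3642  1.5013  6.4644]
hold 6.51 [ 0.6126 -0.216   0.1157] F [-1.8812  0.4637  7.3077]
hold 6.66 [ 0.6126 -0.216   0.1157] F [-1.9037  0.5092  7.8337]
hold 6.81 [ 0.6126 -0.216   0.1157] F [-1.7696  0.6003  6.8875]
up 7.61 [ 0.6125 -0.2159  0.1277] F [-0.4101 -0.0149  0.0994]
clear 8.32 [ 0.6124 -0.2159  0.1495] F [ 0.0754 -0.2491  0.5514]
```

View pics/s3.png

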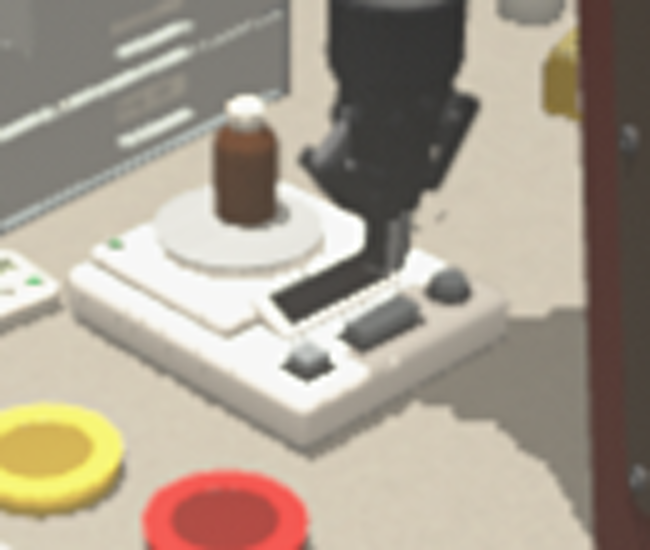

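The force rose to about 7 N with no further movement, so the bar was on its hard stop. It has come up again, at crop (382,320). Next is the round key.

Run:
```python
from h import *
np.set_printoptions(precision=4,suppress=True)
k=[.6050,-.2755]
robot.line_to(k+[.150],vel=.06); robot.line_to(k+[.1305],vel=.04); robot.pause(.2); st("above")
g=robot.line_to(k+[.1130],vel=.012,guard=5.0); st(g)
robot.pause(.1); g=robot.line_to(k+[.1135],vel=.008,guard=4.0); st(g)
for i in range(4): robot.pause(.15); st("hold")
cv2.imwrite("pics/scene4.png",robot.grab_frame("scene"))
a=cv2.imread("pics/scene4.png")[110:220,270:400]
cv2.imwrite("pics/s4.png",cv2.resize(a,None,fx=5,fy=5,interpolation=cv2.INTER_CUBIC))
```

```text
above 10.36 [ 0.6052 -0.2756  0.1309] F [-0.1051 -0.4681 -0.2332]
True 11.5 [ 0.605  -0.2755  0.1158] F [-0.7606 -0.425   3.3339]
True 11.81 [ 0.605  -0.2755  0.1157] F [-0.5057  0.9463  5.6885]
hold 11.96 [ 0.605  -0.2755  0.1157] F [-2.8478  0.7271  6.9901]
hold 12.11 [ 0.605  -0.2755  0.1157] F [-1.4537  0.7625  7.1662]
hold 12.26 [ 0.605  -0.2755  0.1157] F [-1.7685  1.3679  6.07  ]
hold 12.41 [ 0.605  -0.2755  0.1156] F [-1.9672  1.4422  5.5985]
```

View pics/s4.png

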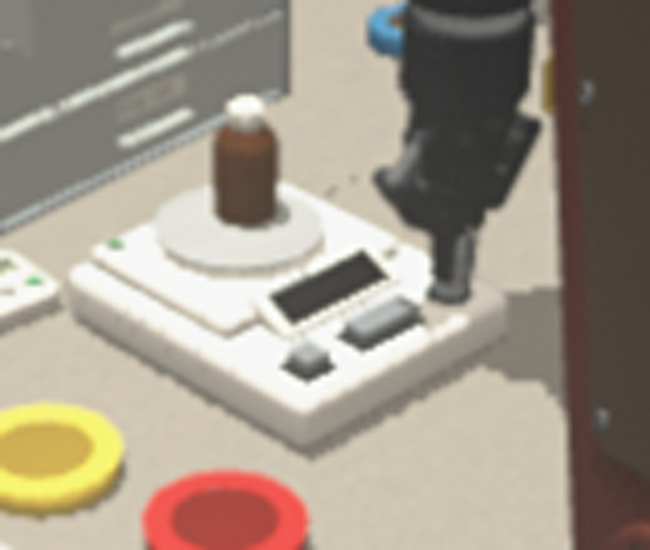

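The round key is fully down, at the same height and about 6.5 N, and the bar and square keys are up. Now I'll release it and withdraw.

Run:
```python
from h import *
np.set_printoptions(precision=4,suppress=True)
k=[.6050,-.2755]
robot.line_to(k+[.128],vel=.02); st("up")
robot.line_to(k+[.30],vel=.12); 
robot.goto_joints([-83.004,5.964,5.575,89.605,0,77.527]); robot.pause(.3); st("home")
for n in("scene","top"):cv2.imwrite(f"pics/{n}5.png",robot.grab_frame(n))
for n in("scene","top"):
    d=np.abs(cv2.imread(f"pics/{n}5.png").astype(int)-cv2.imread(f"pics/{n}0.png")).max(2)>40
    y,x=np.nonzero(d); print(n,d.sum(),(x.min(),x.max(),y.min(),y.max()) if len(x) else "")
a=cv2.imread("pics/scene5.png")[110:220,270:400]
cv2.imwrite("pics/s5.png",cv2.resize(a,None,fx=5,fy=5,interpolation=cv2.INTER_CUBIC))
```

```text
up 13.26 [ 0.6048 -0.2754  0.1276] F [-0.8782 -0.3175  0.8775]
home 16.95 [ 0.2004 -0.5656  0.3039] F [ 0.3471  0.0838 -0.1044]
scene 328 (np.int64(500), np.int64(579), np.int64(56), np.int64(114))
top 22 (np.int64(272), np.int64(619), np.int64(305), np.int64(369))
```

View pics/s5.png

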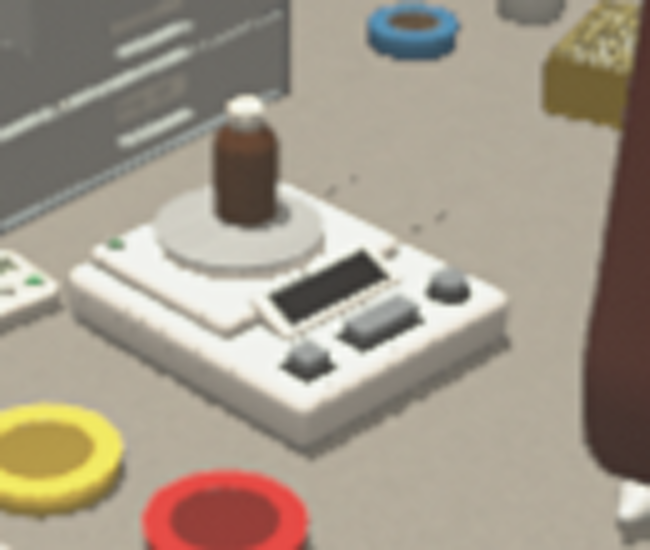

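All three keys are up: square at (307,355), bar at (382,320) and round at (448,285). The only changes from the first pictures are on the arm and the now-closed gripper.

```bash
python3 -c "
from plant import robot
robot.job_done()"
```

```text
the job is handed in; nothing more can be done
```

I pressed the long bar key and then the round key on the right-hand balance, the one with the brown bottle, using the closed fingertips. I then returned the arm to its start pose and handed the job in about 17 s into the run.

- **Presses:** both keys stopped at 6.9 mm of travel with about 6–7 N on them, above the 4.5 N needed, so both were on the hard stop. The bar was held down for about 1.2 s and the round key for about 0.8 s, and each was let up slowly.
- **Final checks:** the last pictures show all three keys on that balance up. Compared with the first pictures, only the arm and the closed gripper changed, so the bottle, the dish and the other visible things had not moved.
- **Disagreements:** the two cameras put the round key up to 7 mm apart along y. I used the top-view position, which matched triangulation, and the tips landed on the key. The force readings were noisy by about 1 N, so I judged full travel by position as well as force.

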